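# Switch the kiln controller to its red mark with a screwdriver

### The job

Take the yellow-handled flat screwdriver from the wooden block, feel its blade into the slot of the orange selector on the blue kiln controller, push the selector in and turn it a quarter turn clockwise from the white mark to the red mark, and let it spring back out there. Be gentle with it: it needs a push of about 1 kg, and more than 4 kg breaks it. Then put the screwdriver back upright in its hole in the block, fully home; do not touch the selector with the gripper, and leave the red-handled screwdriver and everything else on the bench where it is.

Things in the scene. Friction and masses are not known exactly. Their poses are not given: they have to be found in the camera images.
- flat_driver: Flat screwdriver with a yellow handle, 176 mm long, about 120 g, standing tip down in one hole of the block. Origin: middle of the blade's tip edge; z along the shaft to the handle. Blade 14 mm wide (x), 3 mm thick (y), 18 mm long; shaft 8 mm diameter; black collar 40 mm diameter at z 90 to 96 mm, resting on the block; handle 26 x 26 mm square (faces square to x and y), z 96 to 176 mm.
- flat_driver_handle (a point): Point on the yellow handle's axis, 146 mm from the blade's tip and 30 mm below the handle's end; a good height to grip.
- cross_driver: Bystander: cross-point screwdriver with a red handle, otherwise of the same size and frame, in the block's other hole. Leave it there.
- block: Fixed wooden block 75 x 180 x 100 mm (x, y, z), origin at the centre of its underside. Two round upright through holes 25 mm in diameter, at y = +45 and -45 mm, x = 0, open at the top. Which screwdriver is in which hole varies. A screwdriver that is home has its collar on the block's top and its tip 10 mm above the table.
- console: Fixed blue kiln controller, 190 mm deep, 200 mm wide, 55 to 140 mm high; origin: centre of its underside. Its panel slopes 25 degrees, facing up and towards its own -x (the robot): normal (-0.423, 0, 0.906). On the panel: the selector in its ring, an amber display, three buttons, a white mark up-slope of the ring and a red mark at the right (-y) of it.
- dial (a point): Nominal centre of the selector's face when out, 20 mm off the panel along its normal; upright console frame, so the selector's axis is its z tilted 25 degrees to -x. The selector's unit is fixed but loosely fitted: its true centre lies up to 5 mm off along console y, 2.5 mm along the slope, 2.5 mm along the normal (angles are true). These offsets are not measured: feel for them.
- selector (a joint): Orange selector, 45 mm wide, in a ring 66 mm inside, rim level with its face. Slot 5.5 mm wide, 21 long, 8 deep, flat floor, closed ends. Angle in rad: 0 = slot up the slope, white tab at white mark; grows clockwise seen from above; 1.57 = red mark; stops -0.06, 1.63. Friction 0.08 N m. Blocked from 0.1 to 1.46 while out: turns only if pushed in 4 mm or more, springs out only at the ends.
- plunger (a joint): How far the selector is pushed in along its axis, m: 0 out, 0.006 at the rigid bottom stop. Spring: 5 N to start, 11 N at the bottom. A force of over 40 N between screwdriver and selector breaks it.
There are look-alikes about, which are no part of the job. What is shaped like the flat_driver but green or purple is not meant.

How it is judged:
On the way, in this order (a step that is already met when the one before it is completed fails the run):
1. the selector is pushed in by the flat screwdriver's tip, still near the white mark (value of joint plunger above 0.0035 m and contact force between flat_driver and selector above 2 N and distance between flat_driver and dial below 0.026 m and value of joint selector below 0.4 rad), for 0.05 s.
2. the selector is turned to the red mark, the flat screwdriver's tip at it (value of joint selector above 1.45 rad and contact force between flat_driver and selector above 0.5 N and distance between flat_driver and dial below 0.026 m), for 0.05 s.
At the end, for the whole second after the job is handed in: The selector stands at the red mark (joint above 1.45 rad) and has sprung out (pushed in less than 1.5 mm); the flat screwdriver stands upright (within 0.12 rad) in a hole of the block, its tip 5 to 14 mm above the block's underside, at rest (value of joint selector above 1.45 rad and value of joint plunger below 0.0015 m and angle between flat_driver's own z axis and vertical below 0.12 rad and z of flat_driver in the frame of block between 0.005 and 0.014 m and x of flat_driver in the frame of block between -0.013 and 0.013 m and y of flat_driver in the frame of block between -0.06 and 0.06 m and linear speed of flat_driver below 0.02 m/s); the robot touches nothing.
It fails at once if the gripper or arm touches the selector (contact force between any of the fingers, the arm and selector above 0.5 N).
It fails at once if the screwdriver presses on the selector with over 40 N (contact force between flat_driver and selector above 40 N).
It fails at once if the red-handled screwdriver is moved more than 15 mm (distance of cross_driver from where it was at the start of the episode above 0.015 m).
It fails at once if a jar, the glass sheets, the brush, the mould or the kiln post is moved more than 25 mm (distance of any of jar_blue, jar_red, glass_sheets, brush, slump_mould, kiln_post from where it was at the start of the episode above 0.025 m).
It also fails if it takes over 72 s, if anything falls off the work surface, if the arm or the gripper's body presses on something with over 40 N, if the wrist force passes 120 N, or if a joint passes its speed limit or range.

### The arm

A 6-joint arm with a two-finger parallel gripper is mounted at the origin on the work surface. World frame = base frame: x ahead of the robot, y to its left, z up, the work surface at z = 0. Lengths are in m, angles in rad, forces in N, time in s.
With the tool pointing down it reaches from about 0.325 to 0.775 m from the base axis. Payload 5.5 kg.
Tool frame: the origin (TCP) lies on the mounting face of the last link; the fingertips stand 173 mm ahead of it and the grasp point (between the pads) lies 155 mm ahead of it; z points along the fingers, y is the line along which they close (so a half turn about z gives the same grasp; the last joint's range is limited). The gripper opens to 85 mm and grips with 20 to 120 N. Pads are 22 mm wide; open, the fingers measure 114 mm over their backs; the gripper's body (76 mm by 85 mm) begins 54 mm behind the grasp point. The pads swing forward as they close: fully open they stand 13 mm farther back than shut.
Start: joints at [1.215, 0.091, 1.231, -0, 1.82, -0.057], TCP at [0.177, 0.573, 0.405] pointing down, gripper open.
Joint ranges: [-2.87, 2.87], [-0.86, 2.18], [0.17, 2.46], [-1.51, 4.65], [0.06, 2.69], [-2.65, 2.65]. Speed limits (rad/s): [2.57, 2.57, 3.01, 3.14, 3.14, 3.14].

### API

Orientations are given as a unit quaternion [x, y, z, w].
In Python, from workcell import bot gives the robot as it stands.
- The arm moves only by the shell command python3 -m creep 'ROWS' [OPENING]. ROWS is a JSON object of lists of equal length, an entry for each row: "slide": the shift along the tool's x, y, z normalised to -1 to 1, where 1 is 0.2 m, a list of three; "rot": the turn, a rotation vector about the tool's x, y, z normalised to -1 to 1, where 1 is 30 degrees, a list of three. A call has 1 to 20 rows; each row is the pose to reach, as a shift and turn from the pose commanded when the call began, along the tool's axes at that moment; what a row does not reach only later rows make up. A row lasts 1/8 s, in which the tool goes at most 62.5 mm and 10.7 degrees, less where a joint would pass 70% of its speed; a pose out of reach is approached as far as the arm can. A call with a number of a shift or a turn outside -1 to 1 is refused whole. A call with a gripper value outside its range is refused whole. OPENING is the closure, from 0 (fully open) to 1 (shut), set as the call begins (- or left out, the last holds). The fingers move at their own pace and stop on an object; the grip force is fixed at half the most. Time passes only in rows, so rows that repeat a pose let the fingers close. It gives the time, the measured TCP pose, the force, the opening and the grip force at its end, in the units of the state.
- bot.observe(): the state, without advancing time (a new reading comes with each control period).
- bot.capture(name): name is "scene" or "top" or "wrist"; returns a dict with "img" (400x640x3 uint8, red, green, blue), "camera_matrix" (3x3 intrinsics, pixels), "dist" ([k1, k2, p1, p2, k3] as OpenCV has them; the pictures are not rectified), "R" (3x3) and "t" (3): a world point X has camera coordinates R X + t. Camera axes: x right, y down, z forward; pixel columns grow to the right and rows downward; lengths in m; the calibration is good to about 2 mm. A picture is of the moment at which its call begins. There is no depth.
- bot.finish_job(): hands the job in; it is judged then, once.
Trained networks look in the newest picture that a camera, given by its name, has taken for a name from the list of things; names that differ only in an ending like _2 or _b are one class to them, and where a whole thing is asked for, a point or a joint stands for the part that bears it (a point fixed in the world has none). Each returns a list of dicts, best first, with "p" (0 to 1); they miss things now and then, are a little off and sometimes report something else, mostly with a low value. They report only what shows in the picture. A call takes as long as a camera call. They do not tell look-alikes from the thing itself.
- bot.boxes_of(camera, query): "xy" ([column, row] in pixels, amid what is visible of it).
- bot.place_of(camera, query): "xy" ([column, row] in pixels: a listed point, or the origin of a listed thing).
The state is a dict: "clock": time; "joints": joint angles; "joint_vel": joint speeds; "joint_torque": joint torques, N m; "position": TCP position; "orientation": TCP orientation; "wrist_force": force on the tool from outside, world axes, zero at the start; "ft_torque": the same for the moment, N m; "grip_width": finger opening in m; "grasp_force": force on a finger pad.
Only numpy, scipy, OpenCV 4.12 (cv2) and the standard library are available. Lean on these libraries where they do the work, as an engineer would, in place of code of your own. Each camera call takes 0.05 s, during which the arm holds its last target. There are 200 camera calls.

## Working session

There is one attempt and no reset: what is moved stays moved. The work goes in short steps, Python scripts to look and compute and a shell command to move; the robot and the scene stay as the last step left them, time stands still between calls to the robot, and variables do not carry over. Pictures are saved under pics/ and viewed, at most 10 in all, crops included, and the job is handed in when it is done.

```bash
ls; mkdir -p pics; python3 - <<'E'
from workcell import bot
import cv2,numpy as np
s=bot.observe();print({k:np.round(v,3) for k,v in s.items()})
for c in["scene","top"]:
    r=bot.capture(c);cv2.imwrite(f"pics/{c}0.png",r["img"][:,:,::-1])
    print(c,np.round(r["camera_matrix"],1).tolist(),np.round(r["dist"],3),np.round(r["R"],3).tolist(),np.round(r["t"],3))
    for q in["flat_driver","flat_driver_handle","cross_driver","block","console","dial","selector"]:
        print(q,[(np.round(d["xy"],1).tolist(),round(d["p"],2)) for d in bot.place_of(c,q)][:4],[(np.round(d["xy"],1).tolist(),round(d["p"],2)) for d in bot.boxes_of(c,q)][:4])
E
```

```text
pics
{'clock': np.float64(0.0), 'joints': array([ 1.215,  0.092,  1.232, -0.   ,  1.82 , -0.057]), 'joint_vel': array([-0.002, -0.001, -0.002,  0.003,  0.   , -0.001]), 'joint_torque': array([ 0.0000e+00, -4.5874e+01, -4.1801e+01, -0.0000e+00,  1.2000e-02,
       -0.0000e+00]), 'position': array([0.177, 0.573, 0.404]), 'orientation': array([ 0.149,  0.989, -0.001, -0.   ]), 'wrist_force': array([-0.099, -0.251,  0.343]), 'ft_torque': array([-0.016,  0.008,  0.021]), 'grasp_force': np.float64(0.0), 'grip_width': np.float64(0.085)}
scene [[460.4, 0.0, 320.5], [0.0, 460.4, 195.8], [0.0, 0.0, 1.0]] [0.024 0.    0.    0.    0.   ] [[0.271, 0.963, -0.015], [0.748, -0.22, -0.626], [-0.606, 0.158, -0.78]] [-0.038 -0.363  1.588]
flat_driver [([204.7, 228.6], 0.75)] [([231.9, 195.9], 0.9), ([226.2, 168.0], 0.83), ([197.0, 200.8], 0.76)]
flat_driver_handle [([194.1, 194.2], 0.61), ([226.3, 166.5], 0.58), ([233.2, 190.8], 0.57)] [([195.0, 200.3], 0.86), ([223.8, 168.6], 0.61), ([234.1, 194.1], 0.55)]
cross_driver [] [([269.6, 188.0], 0.62)]
block [([259.9, 222.1], 0.92)] [([258.0, 215.2], 0.66)]
console [([407.0, 219.0], 0.82)] [([418.6, 217.7], 0.89)]
dial [([401.5, 183.8], 0.59)] [([415.7, 210.9], 0.79)]Traceback (most recent call last):
  File "<stdin>", line 8, in <module>
ValueError: it knows: block, console, cross_driver, dial, flat_driver, flat_driver_handle
```

```bash
python3 - <<'E'
from workcell import bot
import cv2,numpy as np
s=bot.observe()
for c in["top","wrist"]:
    r=bot.capture(c);cv2.imwrite(f"pics/{c}0.png",r["img"][:,:,::-1])
    print(c,np.round(r["camera_matrix"],1).tolist(),np.round(r["dist"],3),np.round(r["R"],3).tolist(),np.round(r["t"],3))
    for q in["flat_driver","flat_driver_handle","cross_driver","block","console","dial"]:
        print(q,[(np.round(d["xy"],1).tolist(),round(d["p"],2)) for d in bot.place_of(c,q)][:4],[(np.round(d["xy"],1).tolist(),round(d["p"],2)) for d in bot.boxes_of(c,q)][:4])
E
```

```text
top [[373.4, 0.0, 319.0], [0.0, 373.4, 207.9], [0.0, 0.0, 1.0]] [-0.044  0.     0.     0.     0.   ] [[-0.001, -1.0, 0.03], [-0.988, -0.004, -0.156], [0.156, -0.03, -0.987]] [-0.121  0.545  0.936]
flat_driver [([390.7, 258.9], 0.76), ([427.4, 233.9], 0.75), ([392.8, 222.4], 0.63)] [([440.4, 229.7], 0.79), ([403.0, 257.7], 0.64), ([404.5, 217.1], 0.6), ([226.5, 176.2], 0.52)]
flat_driver_handle [([404.2, 211.5], 0.86), ([444.9, 223.1], 0.78), ([408.6, 258.3], 0.72)] [([444.3, 227.2], 0.79), ([402.0, 215.1], 0.62), ([406.5, 258.1], 0.6)]
cross_driver [([358.5, 224.0], 0.69)] [([365.8, 219.5], 0.63)]
block [] [([378.3, 221.7], 0.57)]
console [] [([224.0, 177.5], 0.67)]
dial [([228.2, 191.8], 0.84)] [([225.6, 176.2], 0.95)]
wrist [[343.5, 0.0, 321.2], [0.0, 343.5, 203.1], [0.0, 0.0, 1.0]] [-0.049  0.     0.     0.     0.   ] [[0.294, 0.956, 0.001], [0.911, -0.28, 0.303], [0.29, -0.089, -0.953]] [-0.6   -0.038  0.38 ]
flat_driver [] []
flat_driver_handle [] []
cross_driver [] []
block [] []
console [] []
dial [] []
```

View pics/scene0.png

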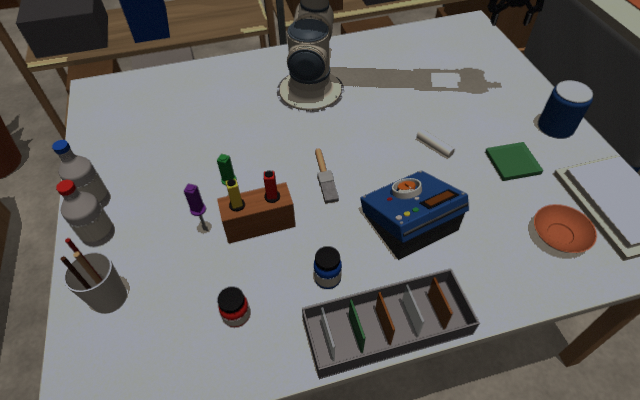

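View pics/top0.png

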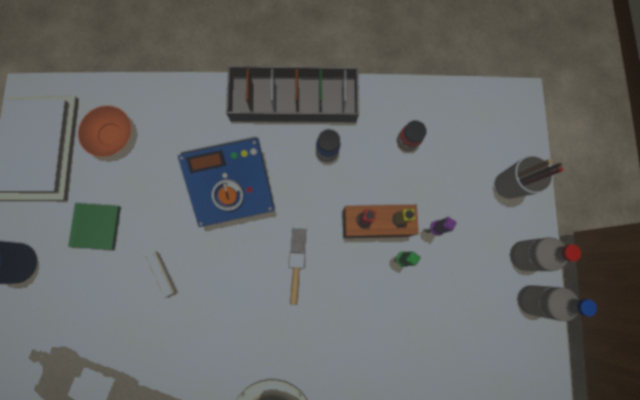

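Scene picture: the yellow screwdriver stands in the block at (234,192), with red at (270,186). Top picture: yellow at about (407,214), red at (367,217). The console's selector is at (228,195), its white mark up and its red mark right.
Candidates (top pixels): yellow in block (407,214), which is the one wanted; purple (444,226) and green (407,258) are free-standing look-alikes; red (367,217) is the cross driver.

```bash
cat > h.py <<'E'
from workcell import bot
import cv2,numpy as np
from scipy.spatial.transform import Rotation as Ro
from scipy.optimize import least_squares
def proj(r,X):
    return cv2.projectPoints(np.atleast_2d(np.float64(X)),cv2.Rodrigues(np.array(r["R"]))[0],np.float64(r["t"]),np.array(r["camera_matrix"]),np.array(r["dist"]))[0][:,0]
def tri(views):  # [(r,xy)]
    f=lambda X:np.concatenate([proj(r,X)[0]-xy for r,xy in views])
    s=least_squares(f,[.5,0,.1]);return s.x,np.abs(s.fun).max()
def atz(r,xy,z):
    s=least_squares(lambda p:proj(r,[p[0],p[1],z])[0]-xy,[.5,0.]);return s.x
def save(c,name):
    r=bot.capture(c);cv2.imwrite(f"pics/{name}.png",r["img"][:,:,::-1])
    np.savez(f"pics/{name}.npz",**{k:np.array(v) for k,v in r.items()});return r
def load(n): return dict(np.load(f"pics/{n}.npz"))
def pose():
    s=bot.observe();return np.array(s["position"]),Ro.from_quat(s["orientation"])
def go(p,R,src=None):  # slide (units), rot (units) from current pose to target TCP pose
    p0,R0=src or pose();d=R0.inv().apply(np.array(p)-p0)/.2;w=(R0.inv()*R).as_rotvec()/np.radians(30)
    print("slide",np.round(d,3).tolist(),"rot",np.round(w,3).tolist())
E
python3 - <<'E'
from h import *
a=save("scene","scene1");b=save("top","top1");w=bot.capture("wrist")
for n,p,q in [("handle",(233.2,190.8),(404.2,211.5)),("yellowtop",(234,182),(409,213)),("red",(270,173),(367,216)),("dial",(407,187),(228,195)),("block c",(259.9,222),(381,222))]:
    print(n,*tri([(a,p),(b,q)]))
print([atz(b,q,.1) for q in [(345,207),(417,206),(419,234),(344,236)]])
print("wristcam in tool",pose()[1].inv().apply(-w["R"].T@w["t"]-pose()[0]),(pose()[1].inv()*Ro.from_matrix(w["R"]).inv()).as_matrix().round(3).tolist())
E
```

```text
handle [ 0.51795403 -0.31585052  0.16828304] 0.8730721653177795
yellowtop [ 0.51179599 -0.31456495  0.19396586] 1.5696364569451475
red [ 0.50480483 -0.22401798  0.18859836] 0.05638872135170914
dial [0.56960769 0.10970936 0.0970864 ] 1.0039805193703728
block c [ 0.51337287 -0.27925709  0.02169396] 3.3675000869334895
[array([ 0.53934766, -0.18366629]), array([ 0.54259222, -0.36492346]), array([ 0.47225712, -0.36701366]), array([ 0.46722823, -0.18035779])]
wristcam in tool [ 0.0795624  -0.00030631  0.03067647] [[0.0, -0.953, -0.303], [1.0, 0.0, 0.001], [-0.001, -0.303, 0.953]]
```

```bash
python3 - <<'E'
from h import *
def D(yaw): # tool down, tool y at world yaw
    y=np.array([np.cos(yaw),np.sin(yaw),0]);z=np.array([0,0,-1.]);return Ro.from_matrix(np.c_[np.cross(y,z),y,z])
src=pose()
for p,yw in [((.31,.39,.42),.85),((.45,.22,.43),.42),((.5,.04,.44),0),((.51,-.15,.45),0),((.51,-.31,.45),0)]:
    go(p,D(yw),src);src=(np.array(p),D(yw))
E
```

```text
slide [-0.907, -0.68, -0.077] rot [0.0, -0.0, 0.806]
slide [-1.087, -0.177, -0.05] rot [0.0, 0.0, 0.821]
slide [-0.924, -0.139, -0.05] rot [0.0, 0.0, 0.802]
slide [-0.95, 0.05, -0.05] rot [0.0, 0.0, 0.0]
slide [-0.8, 0.0, 0.0] rot [0.0, 0.0, 0.0]
```

```bash
python3 -m creep '{"slide":[[-0.4,-0.3,-0.04],[-0.9,-0.68,-0.08],[-0.9,-0.68,-0.08],[-0.9,-0.68,-0.08]],"rot":[[0,0,0.35],[0,0,0.7],[0,0,0.8],[0,0,0.8]]}' 0.3
python3 -m creep '{"slide":[[-0.3,-0.05,-0.02],[-0.6,-0.1,-0.03],[-0.9,-0.16,-0.05],[-1,-0.18,-0.05]],"rot":[[0,0,0.3],[0,0,0.6],[0,0,0.8],[0,0,0.82]]}'
python3 -m creep '{"slide":[[-0.3,-0.05,-0.02],[-0.6,-0.1,-0.03],[-0.9,-0.14,-0.05],[-1,-0.14,-0.05]],"rot":[[0,0,0.3],[0,0,0.6],[0,0,0.8],[0,0,0.8]]}'
python3 -m creep '{"slide":[[-0.3,0.02,-0.02],[-0.6,0.05,-0.04],[-0.9,0.05,-0.05],[-0.95,0.05,-0.05]],"rot":[[0,0,0],[0,0,0],[0,0,0],[0,0,0]]}'
python3 -m creep '{"slide":[[-0.3,0,0],[-0.6,0,0],[-0.8,0,0],[-0.8,0,0],[-0.8,0,0]],"rot":[[0,0,0],[0,0,0],[0,0,0],[0,0,0],[0,0,0]]}'
python3 - <<'E'
from h import *
r=save("wrist","w1");print(pose()[0],pose()[1].as_matrix().round(3).tolist())
for q in["flat_driver_handle","cross_driver","block"]:
    print(q,[(np.round(d["xy"],1).tolist(),round(d["p"],2)) for d in bot.place_of("wrist",q)][:4])
E
```

```text
clock: 2.6
position: [0.3097, 0.3883, 0.4213]
orientation: [0.352, 0.936, 0.0, 0.0]
wrist_force: [-0.9, -0.2, 0.3]
grip_width: 0.0597
grasp_force: 0.0
clock: 3.1
position: [0.4371, 0.2292, 0.4311]
orientation: [0.545, 0.839, 0.0, 0.001]
wrist_force: [0.5, -0.6, -0.6]
grip_width: 0.0601
grasp_force: 0.0
clock: 3.6
position: [0.4927, 0.035, 0.4411]
orientation: [0.707, 0.707, 0.0, 0.001]
wrist_force: [-0.4, 0.2, -0.3]
grip_width: 0.0597
grasp_force: 0.0
clock: 4.1
position: [0.5029, -0.1552, 0.4504]
orientation: [0.707, 0.707, -0.0, -0.0]
wrist_force: [-0.3, 0.3, 0.1]
grip_width: 0.0598
grasp_force: 0.0
clock: 4.72
position: [0.5043, -0.311, 0.4507]
orientation: [0.705, 0.709, 0.0, -0.0]
wrist_force: [-0.5, -0.1, 0.5]
grip_width: 0.0593
grasp_force: 0.0
[ 0.50435198 -0.31063749  0.451015  ] [[-0.006, 1.0, 0.0], [1.0, 0.006, 0.0], [0.0, 0.0, -1.0]]
flat_driver_handle [([181.4, 274.5], 0.84), ([324.4, 207.4], 0.76)]
cross_driver []
block [([323.8, 132.2], 0.67)]
```

View pics/w1.png

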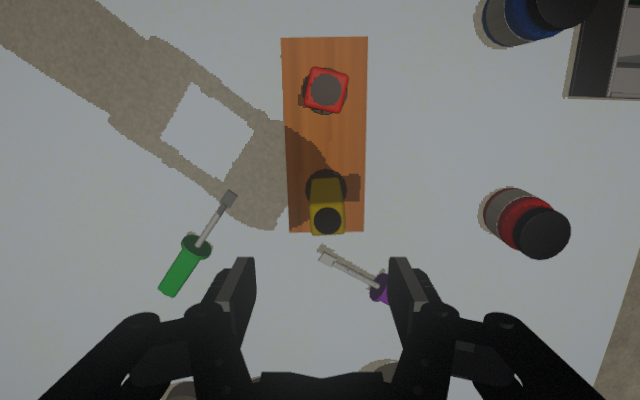

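The wrist picture shows the yellow handle's end at (327,221), red at (327,90), green at (185,265) and purple at (385,287). Next I take a second view from straight above the yellow handle.

```bash
python3 -m creep '{"slide":[[-0.25,0,0],[-0.42,0,0],[-0.42,0,0],[-0.42,0,0]],"rot":[[0,0,0],[0,0,0],[0,0,0],[0,0,0]]}'
python3 - <<'E'
from h import *
r=save("wrist","w2");print(pose()[0])
im=cv2.imread("pics/w2.png");c=proj(r,[.51,-.315,.186])[0];print(c)
x,y=np.int32(c);x0,y0=max(x-80,0),max(y-75,0)
cv2.imwrite("pics/w2c.png",cv2.resize(im[y0:y0+150,x0:x0+160],None,fx=4,fy=4,interpolation=2));print(x0,y0)
for q in["flat_driver_handle"]:
    print(q,[(np.round(d["xy"],1).tolist(),round(d["p"],2)) for d in bot.place_of("wrist",q)][:4])
E
```

```text
clock: 5.42
position: [0.5047, -0.395, 0.4509]
orientation: [0.705, 0.709, 0.0, -0.0]
wrist_force: [0.2, 0.4, 0.0]
grip_width: 0.0597
grasp_force: 0.0
[ 0.50471872 -0.39474873  0.45119769]
[332.74350905  91.46145585]
252 16
flat_driver_handle [([416.3, 247.8], 0.95), ([171.5, 214.7], 0.79), ([325.0, 99.2], 0.69)]
```

View pics/w2c.png

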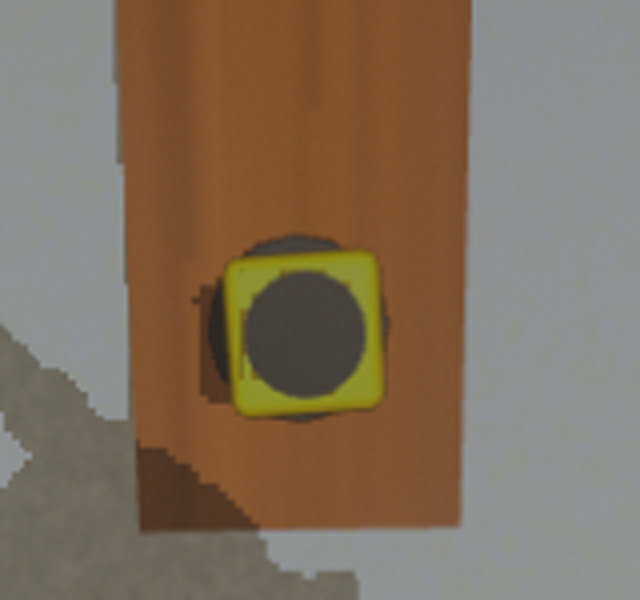

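The crop shows the yellow handle's end centred at full-image pixel (328.2, 99.5), turned about 4° to the picture. The choice is confirmed.

```bash
python3 - <<'E'
from h import *
a,b=load("w1"),load("w2")
P=lambda x,y:(252+x/4,16+y/4)
X,e=tri([(a,(327.5,220.5)),(b,P(305,334))]);print("top",X,e)
c=np.array([atz(b,P(*q),.186) for q in [(229,260),(381,251),(385,408),(238,417)]])
print(c.round(4).tolist(),c.mean(0),[np.degrees(np.arctan2(*(c[(i+1)%4]-c[i])[::-1])).round(1) for i in range(4)])
k=np.array([atz(b,P(*q),.1) for q in [(140,531),(460,526)]]);print("block end",k,k.mean(0))
k=np.array([atz(a,q,.1) for q in [(281,38),(368,37),(290,233),(365,231)]]);print("block",k,k.mean(0))
go([.505,-.316,.451],pose()[1])
E
```

```text
top [ 0.50712443 -0.32006599  0.18716066] 0.028664163221151284
[[0.4562, 0.0777], [0.593, 0.0749], [0.6403, 0.0726], [0.4473, 0.0802]] [0.53421889 0.07635585] [np.float64(-1.2), np.float64(-2.7), np.float64(177.8), np.float64(-15.2)]
block end [[ 0.4708313  -0.3657134 ]
 [ 0.54543941 -0.36407085]] [ 0.50813535 -0.36489213]
block [[ 0.46727126 -0.18624261]
 [ 0.54184139 -0.18497603]
 [ 0.47140589 -0.36632667]
 [ 0.54680225 -0.36370434]] [ 0.5068302  -0.27531241]
slide [0.393, 0.004, 0.002] rot [0.0, 0.0, 0.0]
```

```bash
python3 - <<'E'
from h import *
p,R=pose();T=R*Ro.from_rotvec([0,0,-np.radians(3.7)])
go([.507,-.320,.40],T);go([.507,-.320,.311],T,(np.array([.507,-.320,.40]),T))
E
```

```text
slide [0.373, 0.014, 0.257] rot [0.0, -0.0, -0.123]
slide [0.0, -0.0, 0.445] rot [0.0, 0.0, 0.0]
```

```bash
python3 -m creep '{"slide":[[0.25,0.01,0],[0.373,0.014,0.12],[0.373,0.014,0.257],[0.373,0.014,0.257],[0.373,0.014,0.257]],"rot":[[0,0,-0.12],[0,0,-0.123],[0,0,-0.123],[0,0,-0.123],[0,0,-0.123]]}'
python3 -m creep '{"slide":[[0,0,0.15],[0,0,0.3],[0,0,0.445],[0,0,0.445],[0,0,0.445]],"rot":[[0,0,0],[0,0,0],[0,0,0],[0,0,0],[0,0,0]]}'
python3 -m creep '{"slide":[[0,0,0],[0,0,0],[0,0,0],[0,0,0],[0,0,0],[0,0,0]],"rot":[[0,0,0],[0,0,0],[0,0,0],[0,0,0],[0,0,0],[0,0,0]]}' 1
python3 - <<'E'
from h import *
print(pose()[0],bot.observe()["joints"],bot.observe()["ft_torque"])
E
```

```text
clock: 6.15
position: [0.5069, -0.321, 0.4007]
orientation: [0.682, 0.731, 0.0, 0.001]
wrist_force: [-0.2, 0.4, 0.6]
grip_width: 0.0598
grasp_force: 0.0
clock: 6.78
position: [0.5072, -0.3217, 0.3127]
orientation: [0.682, 0.731, 0.0, 0.002]
wrist_force: [-0.5, 0.4, 0.8]
grip_width: 0.0595
grasp_force: 0.0
clock: 7.52
position: [0.507, -0.3215, 0.3119]
orientation: [0.682, 0.731, 0.0, 0.001]
wrist_force: [0.1, 0.5, 5.7]
grip_width: 0.0255
grasp_force: 58.7
[ 0.50703563 -0.32145535  0.31186388] [-6.21686224e-01  9.19620274e-02  1.39370592e+00 -5.58359516e-05
  1.65322015e+00 -6.90988742e-01] [-0.02106693 -0.03227087  0.02554167]
```

```bash
python3 -m creep '{"slide":[[0,0,-0.1],[0,0,-0.3],[0,0,-0.5],[0,0,-0.7],[0,0,-0.75],[0,0,-0.75]],"rot":[[0,0,0],[0,0,0],[0,0,0],[0,0,0],[0,0,0],[0,0,0]]}'
python3 - <<'E'
from h import *
print(pose()[0],bot.observe()["joints"])
r=save("wrist","w3");p,R=pose();c=proj(r,p+R.apply([0,0,.302]))[0];print(c)
im=cv2.imread("pics/w3.png");x,y=np.int32(c)
cv2.imwrite("pics/w3c.png",cv2.resize(im[y-50:y+70,x-64:x+64],None,fx=4,fy=4,interpolation=2));print(x-64,y-50)
E
```

```text
clock: 8.28
position: [0.507, -0.3214, 0.4602]
orientation: [0.682, 0.731, 0.0, 0.0]
wrist_force: [-0.3, -0.1, -1.2]
grip_width: 0.0254
grasp_force: 58.9
[ 0.50695046 -0.32135284  0.46024871] [-6.21637331e-01  1.10961894e-01  1.11062854e+00 -3.10633500e-05
  1.91968658e+00 -6.90994332e-01]
[322.83986582 192.68479028]
258 142
```

View pics/w3c.png

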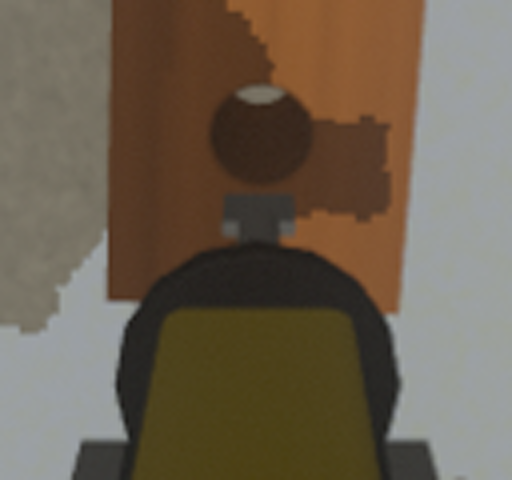

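The blade is wide along the image's x axis, which is tool y. It is a straight, good grip. Next stop is the console.

```bash
cat >> h.py <<'E'
def cons(psi):  # console axes in world: slope, y, n
    Z=Ro.from_euler('z',psi);s,c=np.sin(np.radians(25)),np.cos(np.radians(25))
    return Z.apply([c,0,s]),Z.apply([0,1,0]),Z.apply([-s,0,c])
def toolR(psi,th=0.): # tool z=-n, tool y = up-slope turned clockwise by th
    u,y,n=cons(psi);return Ro.from_matrix(np.c_[y,u,-n])*Ro.from_rotvec([0,0,th])
E
python3 - <<'E'
from h import *
b=load("top1")
k=np.array([atz(b,(181,154),.14),atz(b,(259,139),.14),atz(b,(272,213),.055),atz(b,(200,226),.055)]);print(k.round(3).tolist(),k.mean(0))
for i,j in((1,0),(2,3),(3,0),(2,1)): print(np.degrees(np.arctan2(*(k[j]-k[i])[::-1])))
psi=.2;u,y,n=cons(psi);d=np.array([.57,.11,.1]);R=toolR(psi);src=pose()
Rm=pose()[1]
for p,Q in[((.49,-.30,.53),Rm),((.46,-.12,.53),Rm),((.43,.06,.5),R),(d+n*.392-y*.02,R)]:
    go(p,Q,src);src=(np.array(p),Q)
E
```

```text
[[0.661, 0.215], [0.7, 0.028], [0.53, 0.001], [0.496, 0.185]] [0.5966876 0.1075223]
101.71779927333063
100.58213143336901
10.32809273940203
9.031001887480876
slide [0.113, -0.078, -0.356] rot [0.0, 0.0, 0.0]
slide [0.908, -0.087, 0.001] rot [0.0, 0.0, 0.0]
slide [0.908, -0.087, 0.151] rot [-0.835, 0.052, -0.246]
slide [0.006, -0.178, 0.164] rot [0.0, 0.0, 0.0]
```

```bash
python3 -m creep '{"slide":[[0,0,-0.2],[0.1,-0.08,-0.36],[0.1,-0.08,-0.36]],"rot":[[0,0,0],[0,0,0],[0,0,0]]}'
python3 -m creep '{"slide":[[0.25,-0.03,0],[0.55,-0.05,0],[0.85,-0.09,0],[0.92,-0.09,0]],"rot":[[0,0,0],[0,0,0],[0,0,0],[0,0,0]]}'
python3 -m creep '{"slide":[[0.3,-0.03,0],[0.6,-0.06,0.08],[0.85,-0.09,0.15],[0.91,-0.09,0.15],[0.91,-0.09,0.15]],"rot":[[-0.2,0.01,-0.06],[-0.5,0.03,-0.15],[-0.8,0.05,-0.24],[-0.83,0.05,-0.24],[-0.83,0.05,-0.24]]}'
python3 -m creep '{"slide":[[0,-0.1,0.1],[0,-0.18,0.16],[0,-0.18,0.16],[0,-0.18,0.16]],"rot":[[0,0,0],[0,0,0],[0,0,0],[0,0,0]]}'
python3 - <<'E'
from h import *
print(pose()[0],bot.observe()["joints"].round(3))
r=save("wrist","w4");p,R=pose();c=proj(r,p+R.apply([0,0,.302]))[0];print(c)
for q in["dial","console"]:
    print(q,[(np.round(d["xy"],1).tolist(),round(d["p"],2)) for d in bot.place_of("wrist",q)][:4])
E
```

```text
clock: 8.7
position: [0.4888, -0.3016, 0.5343]
orientation: [0.682, 0.731, 0.0, 0.002]
wrist_force: [0.8, 0.0, -0.9]
grip_width: 0.0256
grasp_force: 59.4
clock: 9.2
position: [0.4588, -0.1179, 0.5302]
orientation: [0.681, 0.732, -0.0, -0.001]
wrist_force: [0.9, -0.8, -0.4]
grip_width: 0.0254
grasp_force: 59.4
clock: 9.82
position: [0.4287, 0.0602, 0.501]
orientation: [0.619, 0.755, 0.165, 0.137]
wrist_force: [0.2, -1.0, -1.1]
grip_width: 0.0255
grasp_force: 59.6
clock: 10.32
position: [0.4102, 0.0555, 0.459]
orientation: [0.62, 0.754, 0.166, 0.138]
wrist_force: [0.1, -0.8, -1.0]
grip_width: 0.0255
grasp_force: 59.7
[0.41024415 0.05552609 0.45901129] [ 0.024 -0.588  1.731  0.07   1.568 -0.156]
[323.36804867 193.50833204]
dial []
console [([307.8, 142.1], 0.97)]
```

View pics/w4.png

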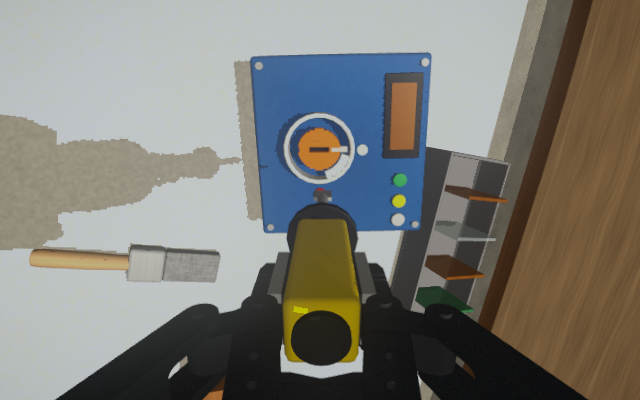

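The picture shows the panel corners at (251,57), (431,53), (419,231) and (264,232). The selector is at (319,149) with its slot along the slope, and the white mark is at (362,150). I take two more views for parallax.

```bash
python3 -m creep '{"slide":[[-0.2,0.2,0],[-0.35,0.4,0],[-0.35,0.4,0],[-0.35,0.4,0]],"rot":[[0,0,0],[0,0,0],[0,0,0],[0,0,0]]}' >/dev/null
python3 -c 'from h import *;save("wrist","w5");print(pose()[0])'
python3 -m creep '{"slide":[[0.0,-0.3,0],[0,-0.6,0],[0,-0.8,0],[0,-0.8,0],[0,-0.8,0]],"rot":[[0,0,0],[0,0,0],[0,0,0],[0,0,0],[0,0,0]]}' >/dev/null
cat > m.py <<'E'
from h import *
save("wrist","w6");print(pose()[0])
V=[load(f"w{i}") for i in (4,5,6)];F=[]
for r in V:
    im=r["img"];h=cv2.cvtColor(im,cv2.COLOR_RGB2HSV)
    blue=cv2.inRange(h,(105,120,40),(120,255,255));n,l,st,ce=cv2.connectedComponentsWithStats(blue)
    i=1+st[1:,4].argmax();m=np.uint8(l==i);cs=max(cv2.findContours(m,0,2)[0],key=cv2.contourArea);hull=cv2.convexHull(cs)
    ins=cv2.drawContours(np.zeros_like(m),[hull],0,1,-1)
    org=cv2.inRange(h,(3,150,120),(18,255,255))*ins
    n,l,st,ce=cv2.connectedComponentsWithStats(org)
    ob=[]
    for k in range(1,n):
        if st[k,4]>80: ob.append((st[k].tolist(),ce[k].round(1).tolist()))
    wh=cv2.inRange(h,(0,0,130),(180,60,255))*ins
    n2,l2,st2,ce2=cv2.connectedComponentsWithStats(wh)
    wb=[(st2[k].tolist(),ce2[k].round(1).tolist()) for k in range(1,n2) if st2[k,4]>25]
    print("hull",hull[:,0].tolist() if len(hull)<8 else cv2.approxPolyDP(hull,5,True)[:,0].tolist());print(" org",ob);print(" wh",wb)
E
python3 m.py
python3 - <<'E'
import cv2,numpy as np
a=[cv2.imread("pics/w4.png")[90:210,240:400],]
b=cv2.imread("pics/w5.png");c=cv2.imread("pics/w6.png")
np.save
cv2.imwrite("pics/w56.png",np.vstack([cv2.resize(a[0],(800,600))[:0],cv2.resize(b[0:180,160:480],(640,360)),cv2.resize(c[0:180,160:640],(640,240))]))
E
```

```text
[0.49397063 0.00224518 0.49205915]
[ 0.3521103  -0.02611059  0.42544084]
hull [[430, 54], [418, 229], [265, 231], [251, 59]]
 org [([391, 104, 23, 46, 674], [400.2, 132.1]), ([299, 128, 41, 42, 1204], [318.3, 148.6])]
 wh [([421, 58, 9, 9, 59], [424.8, 61.7]), ([255, 62, 8, 8, 54], [258.4, 65.4]), ([284, 113, 71, 71, 1300], [320.9, 152.1]), ([357, 144, 11, 12, 104], [362.0, 149.4]), ([332, 146, 16, 7, 84], [340.5, 149.2]), ([391, 213, 14, 13, 136], [397.8, 219.2]), ([412, 221, 7, 7, 36], [414.8, 223.9]), ([267, 224, 7, 7, 37], [270.1, 227.0])]
hull [[357, 0], [354, 173], [229, 176], [190, 156], [170, 0]]
 org [([317, 10, 25, 74, 1741], [329.5, 46.0]), ([219, 59, 45, 45, 1434], [240.0, 81.0])]
 wh [([203, 42, 77, 78, 1825], [242.4, 83.9]), ([284, 79, 12, 12, 114], [289.2, 84.5]), ([253, 80, 8, 4, 31], [256.6, 81.5]), ([325, 155, 14, 15, 160], [331.4, 161.8]), ([347, 164, 7, 8, 44], [350.0, 167.4])]
hull [[512, 0], [490, 174], [332, 176], [328, 0]]
 org [([376, 59, 44, 46, 1358], [397.1, 81.3])]
 wh [([361, 42, 84, 78, 1433], [403.9, 84.4]), ([411, 79, 17, 7, 88], [420.1, 81.8]), ([465, 156, 14, 14, 142], [471.8, 162.3]), ([486, 165, 7, 7, 36], [488.6, 167.7]), ([335, 167, 7, 8, 40], [338.1, 170.6])]Traceback (most recent call last):
  File "<stdin>", line 5, in <module>
    return _nx.concatenate(arrs, 0, dtype=dtype, casting=casting)
           ~~~~~~~~~~~~~~~^^^^^^^^^^^^^^^^^^^^^^^^^^^^^^^^^^^^^^^
ValueError: all the input array dimensions except for the concatenation axis must match exactly, but along dimension 1, the array at index 0 has size 800 and the array at index 1 has size 640
```

```bash
python3 - <<'E'
from h import *
V=[load(f"w{i}") for i in (4,5,6)]
S={"sel":[(319,148.5),(241,81),(397.5,81.5)],"selc":[(318.3,148.6),(240,81),(397.1,81.3)],"mark":[(362,149.4),(289.2,84.5),None],"btn":[(397.8,219.2),(331.4,161.8),(471.8,162.3)],"scUR":[(414.8,223.9),(350,167.4),(488.6,167.7)],"scLR":[(270.1,227),None,(338.1,170.6)]}
T={}
for k,v in S.items():
    T[k],e=tri([(r,x) for r,x in zip(V,v) if x]);print(k,T[k].round(4),round(e,2))
d=T["scUR"]-T["scLR"];print("psi, slope",np.arctan2(d[1],d[0]),np.degrees(np.arctan2(d[2],np.hypot(d[0],d[1]))),np.linalg.norm(d))
for psi in(.17,.18,.2):
    u,y,n=cons(psi);print(psi,{k:np.round([(t-T["scLR"])@a for a in(u,y,n)],4).tolist() for k,t in T.items()})
    # fit psi/plane from w4 screws
def f(q):
    u,y,n=cons(q[3]);c=q[:3];L,W=q[4:6];P=[c+su*L*u+sy*W*y for su,sy in((1,-1),(-1,-1),(1,1),(-1,1))]
    o=[(0,0,(414.8,223.9)),(0,1,(270.1,227)),(0,2,(424.8,61.7)),(0,3,(258.4,65.4)),(1,0,(350,167.4)),(2,0,(488.6,167.7)),(2,1,(338.1,170.6))]
    return np.concatenate([proj(V[i],P[j])[0]-x for i,j,x in o])
s=least_squares(f,[.6,.1,.09,.18,.09,.09],x_scale=[.1,.1,.1,.1,.1,.1]);print(s.x.round(4),np.abs(s.fun).max().round(2))
u,y,n=cons(s.x[3]);print("rel panel centre (u,y,n):",{k:np.round([(t-s.x[:3])@a for a in(u,y,n)],4).tolist() for k,t in T.items()})
E
```

```text
sel [0.5663 0.1091 0.0982] 0.2
selc [0.5651 0.1089 0.0991] 0.09
mark [0.6147 0.1156 0.1061] 0.0
btn [0.6702 0.043  0.1261] 0.11
scUR [0.6906 0.0405 0.1338] 0.04
scLR [0.5387 0.0063 0.0613] 0.12
psi, slope 0.2214947331674889 24.969816683313248 0.1717974073205954
0.17 {'sel': [0.056, 0.0967, 0.0146], 'selc': [0.0553, 0.0967, 0.0159], 'mark': [0.1036, 0.0949, 0.0012], 'btn': [0.1505, 0.014, 0.0014], 'scUR': [0.1716, 0.008, -0.0], 'scLR': [0.0, 0.0, 0.0]}
0.18 {'sel': [0.0569, 0.0962, 0.0142], 'selc': [0.0562, 0.0963, 0.0155], 'mark': [0.1044, 0.0939, 0.0008], 'btn': [0.1506, 0.0126, 0.0013], 'scUR': [0.1717, 0.0065, -0.0], 'scLR': [0.0, 0.0, 0.0]}
0.2 {'sel': [0.0586, 0.0953, 0.0134], 'selc': [0.0579, 0.0954, 0.0147], 'mark': [0.1061, 0.092, -0.0], 'btn': [0.1508, 0.0099, 0.0012], 'scUR': [0.1718, 0.0033, -0.0001], 'scLR': [0.0, 0.0, 0.0]}
[0.5949 0.1111 0.0975 0.2215 0.0859 0.0899] 0.12
rel panel centre (u,y,n): {'sel': [-0.0254, 0.0043, 0.0126], 'selc': [-0.0261, 0.0044, 0.0139], 'mark': [0.022, 0.0, -0.0007], 'btn': [0.0651, -0.083, 0.0012], 'scUR': [0.0859, -0.0899, -0.0], 'scLR': [-0.0859, -0.0899, 0.0001]}
```

```bash
python3 - <<'E'
from h import *
V=[load(f"w{i}") for i in (4,5,6)]
psi=.2215;C=np.array([.5949,.1111,.0975]);u,y,n=cons(psi)
for h in(.0175,.02,.0225):
    for r,x in zip(V,[(319,148.5),(241,81),(397.5,81.5)]):
        q=least_squares(lambda q:proj(r,C+q[0]*u+q[1]*y+h*n)[0]-x,[0,0.]).x;print(h,(q*1e3).round(1))
d=C-.0255*u+.0045*y+.02*n;print("dial est",d)
R=toolR(psi)
go(d+n*(.302+.012),R)
p=d+n*(.302+.03);go(p,R);go(d+n*(.314),R,(p,R))
E
```

```text
0.0175 [-25.3   5.1]
0.0175 [-24.3   4.4]
0.0175 [-26.5   4.1]
0.02 [-25.3   5.5]
0.02 [-23.8   4.3]
0.02 [-27.    4.1]
0.0225 [-25.2   5.9]
0.0225 [-23.2   4.2]
0.0225 [-27.6   4. ]
dial est [0.56311929 0.10855584 0.10484939]
slide [0.438, 0.38, 0.375] rot [0.002, 0.024, -0.04]
slide [0.437, 0.38, 0.285] rot [0.002, 0.024, -0.04]
slide [0.0, 0.0, 0.09] rot [0.0, 0.0, 0.0]
```

```bash
python3 -m creep '{"slide":[[0.2,0.2,0.05],[0.437,0.38,0.15],[0.437,0.38,0.285],[0.437,0.38,0.33],[0.437,0.38,0.37],[0.437,0.38,0.37],[0.437,0.38,0.37]],"rot":[[0,0,0],[0,0.02,-0.04],[0,0.024,-0.04],[0,0.024,-0.04],[0,0.024,-0.04],[0,0.024,-0.04],[0,0.024,-0.04]]}'
python3 - <<'E'
from h import *
s=bot.observe();print(s["wrist_force"],s["joints"].round(3))
r=save("wrist","w7");p,R=pose();c=proj(r,p+R.apply([0,0,.302]))[0]
psi=.2215;u,y,n=cons(psi);C=np.array([.5949,.1111,.0975]);d=C-.0255*u+.0045*y+.02*n
print(c,proj(r,d)[0]);t=p+R.apply([0,0,.302])-d;print("tip off mm",[round(1e3*float(t@a),2) for a in(u,y,n)],(R.inv()*toolR(psi)).as_rotvec().round(4))
im=cv2.imread("pics/w7.png")[120:240,240:400];cv2.imwrite("pics/w7c.png",cv2.resize(im,None,fx=5,fy=5,interpolation=2))
E
```

```text
clock: 12.58
position: [0.4331, 0.078, 0.3903]
orientation: [0.611, 0.762, 0.169, 0.135]
wrist_force: [1.0, -0.1, -0.9]
grip_width: 0.0253
grasp_force: 60.2
[ 1.03615082 -0.12927015 -0.92817916] [ 0.078 -0.551  1.831  0.061  1.429 -0.137]
[323.08095763 193.68778001] [323.28532645 188.12165687]
tip off mm [-0.25, -1.16, 13.23] [ 0.0006  0.0001 -0.002 ]
```

View pics/w7c.png

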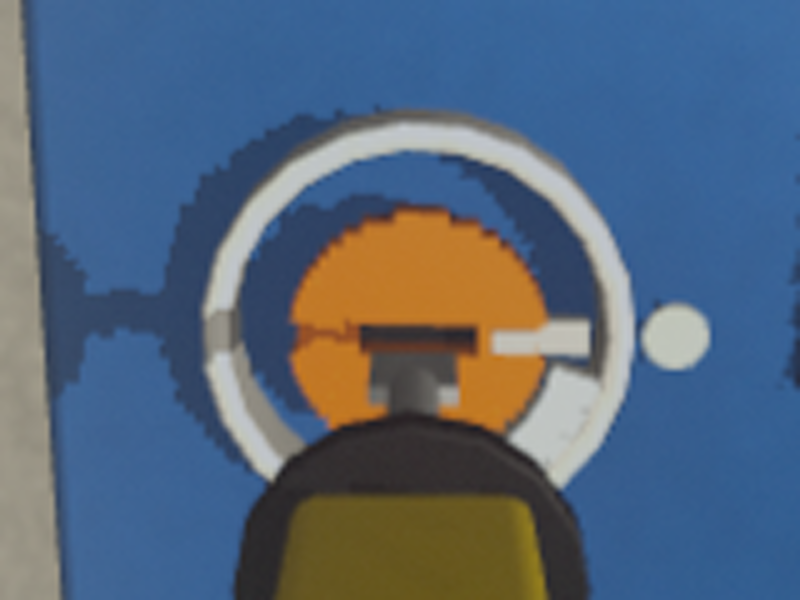

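The slot's centre is at crop (417,340) and the blade edge at (414,352). After parallax, the tip is within about 1 mm of the slot. I lower it gently, watching the force.

```bash
python3 -m creep '{"slide":[[0.001,0.002,0.02],[0.001,0.002,0.04],[0.001,0.002,0.055],[0.001,0.002,0.055]],"rot":[[0,0,0],[0,0,0],[0,0,0],[0,0,0]]}'
cat > st.py <<'E'
from h import *
psi=.2215;u,y,n=cons(psi);C=np.array([.5949,.1111,.0975]);d=C-.0255*u+.0045*y+.02*n
s=bot.observe();p,R=pose();t=p+R.apply([0,0,.302])-d;f=np.array(s["wrist_force"])
print("tip u,y,n mm",[round(1e3*float(t@a),2) for a in(u,y,n)],"F u,y,n",[round(float(f@a),1) for a in(u,y,n)],"rot",(R.inv()*toolR(psi)).as_rotvec().round(4),"M",s["ft_torque"].round(2),s["clock"])
E
python3 st.py
python3 -m creep '{"slide":[[0,0,0.005],[0,0,0.01],[0,0,0.015],[0,0,0.02],[0,0,0.02]],"rot":[[0,0,0],[0,0,0],[0,0,0],[0,0,0],[0,0,0]]}' >/dev/null
python3 st.py
```

```text
clock: 13.12
position: [0.438, 0.08, 0.3789]
orientation: [0.61, 0.762, 0.168, 0.134]
wrist_force: [-0.0, -0.3, -0.5]
grip_width: 0.0254
grasp_force: 60.2
tip u,y,n mm [-1.12, -0.11, 0.6] F u,y,n [-0.3, -0.3, -0.4] rot [-0.0022 -0.0008 -0.0009] M [-0.06  0.34  0.  ] 13.125
tip u,y,n mm [-0.76, -0.2, -2.99] F u,y,n [0.4, 0.1, -1.3] rot [-0.0015 -0.0007 -0.001 ] M [-0.09  0.29 -0.02] 13.75
```

```bash
python3 -m creep '{"slide":[[0,0,0.005],[0,0,0.01],[0,0,0.01]],"rot":[[0,0,0],[0,0,0],[0,0,0]]}' >/dev/null
python3 st.py
python3 -m creep '{"slide":[[0,0,0.005],[0,0,0.01],[0,0,0.01]],"rot":[[0,0,0],[0,0,0],[0,0,0]]}' >/dev/null
python3 st.py
```

```text
tip u,y,n mm [-0.65, -0.17, -4.91] F u,y,n [-0.5, -0.4, -1.3] rot [-0.0013 -0.0007 -0.0009] M [-0.1   0.29  0.02] 14.125
tip u,y,n mm [-0.4, -0.2, -6.41] F u,y,n [-2.5, -0.2, 4.6] rot [-0.0008 -0.0006 -0.0009] M [-0.17  0.7  -0.01] 14.5
```

```bash
python3 -m creep '{"slide":[[0,0,0.005],[0,0,0.01],[0,0,0.01]],"rot":[[0,0,0],[0,0,0],[0,0,0]]}' >/dev/null
python3 st.py
python3 -m creep '{"slide":[[0,0,0.005],[0,0,0.01],[0,0,0.01]],"rot":[[0,0,0],[0,0,0],[0,0,0]]}' >/dev/null
python3 st.py
```

```text
tip u,y,n mm [-0.34, -0.2, -8.57] F u,y,n [-1.7, 0.0, 6.1] rot [-0.0007 -0.0006 -0.0009] M [-0.1   0.74 -0.  ] 14.875
tip u,y,n mm [-0.25, -0.21, -10.28] F u,y,n [-3.0, 0.8, 9.1] rot [-0.0005 -0.0006 -0.0009] M [-0.17  0.95 -0.04] 15.25
```

```bash
python3 -m creep '{"slide":[[0,0,0.003],[0,0,0.003]],"rot":[[0,0,0],[0,0,0]]}' >/dev/null
python3 st.py
python3 -m creep '{"slide":[[0,0,0],[0,0,0],[0,0,0],[0,0,0]],"rot":[[0,0,0.05],[0,0,0.1],[0,0,0.2],[0,0,0.3]]}' >/dev/null
python3 st.py
```

```text
tip u,y,n mm [-0.24, -0.23, -10.79] F u,y,n [-3.2, 0.7, 8.7] rot [-0.0005 -0.0005 -0.0009] M [-0.22  0.97  0.07] 15.5
tip u,y,n mm [0.57, -0.28, -10.47] F u,y,n [-1.5, 0.9, 8.4] rot [ 0.001  -0.0005 -0.1597] M [-0.15  0.61  0.03] 16.0
```

```bash
python3 -m creep '{"slide":[[0,0,0],[0,0,0],[0,0,0],[0,0,0]],"rot":[[0,0,0.1],[0,0,0.2],[0,0,0.3],[0,0,0.3]]}' >/dev/null
python3 st.py
python3 -m creep '{"slide":[[0,0,0],[0,0,0],[0,0,0],[0,0,0]],"rot":[[0,0,0.15],[0,0,0.3],[0,0,0.4],[0,0,0.4]]}' >/dev/null
python3 st.py
python3 - <<'E'
from h import *
r=save("wrist","w8")
im=cv2.imread("pics/w8.png")[120:240,240:400];cv2.imwrite("pics/w8c.png",cv2.resize(im,None,fx=5,fy=5,interpolation=2))
E
```

```text
tip u,y,n mm [0.81, -0.46, -10.36] F u,y,n [-0.3, 0.4, 8.7] rot [ 1.500e-03 -3.000e-04 -3.156e-01] M [-0.18  0.5  -0.04] 16.5
tip u,y,n mm [0.95, -0.41, -10.33] F u,y,n [-0.5, 0.8, 6.8] rot [ 0.0017 -0.0006 -0.5251] M [-0.12  0.44  0.02] 17.0
```

View pics/w8c.png

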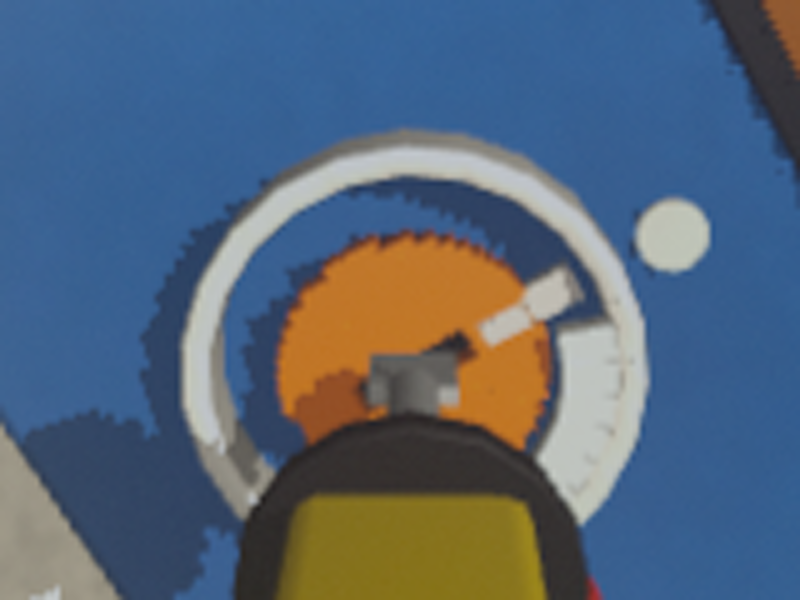

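The tab still points at the white mark and the blade rests on the face, so the face stands about 6 mm lower than I assumed. That matches the triangulated 13.6 mm, and it shifts the parallax estimate by about -1.8 mm in y. I lift, turn back and take a close look.

```bash
python3 -m creep '{"slide":[[0,0,-0.015],[0,0,-0.03],[0,0,-0.03],[0,0,-0.03],[0,0,-0.03]],"rot":[[0,0,0],[0,0,-0.3],[0,0,-0.65],[0,0,-1],[0,0,-1]]}' >/dev/null
python3 st.py
python3 - <<'E'
from h import *
psi=.2215;u,y,n=cons(psi);C=np.array([.5949,.1111,.0975])
p,R=pose();d=C-.0255*u+.0045*y+.02*n
r=save("wrist","w9");tip=p+R.apply([0,0,.302]);
f=lambda X:(proj(r,X)[0]-[240,120])*5
print("tip",f(tip),"tip +y face",f(tip+.0015*y),"face pts at n-6:",[f(d-.0062*n+k*.001*y) for k in(0,-1,-2,-3)])
im=cv2.imread("pics/w9.png")[120:240,240:400];cv2.imwrite("pics/w9c.png",cv2.resize(im,None,fx=5,fy=5,interpolation=2))
E
```

```text
tip u,y,n mm [-0.02, -0.25, -5.42] F u,y,n [1.1, 0.1, 3.9] rot [-0.     -0.0006 -0.0026] M [0.   0.1  0.01] 17.675
tip [415.36612838 369.02644188] tip +y face [415.35541615 360.26310906] face pts at n-6: [array([415.4742794 , 366.27096587]), array([415.48126285, 372.08693479]), array([415.48822111, 377.89066714]), array([415.49515427, 383.68218215])]
```

View pics/w9c.png

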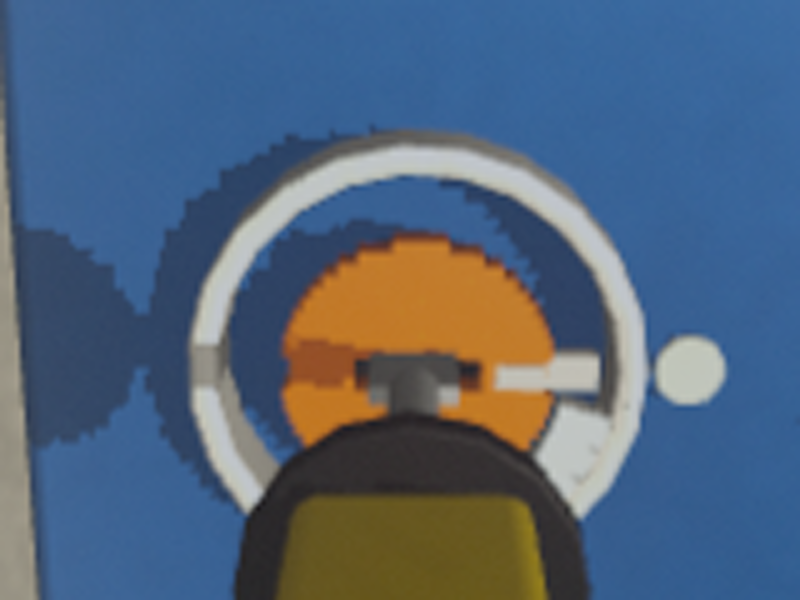

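The dark slot ends show at about (360,373) and (470,375), so the slot's centre is at row ~375. The blade's centre is at ~363, so I move 2 mm towards -y.

```bash
python3 -m creep '{"slide":[[0,0,-0.006],[-0.005,0.003,-0.006],[-0.01,0.003,-0.006],[-0.01,0.003,0],[-0.01,0.003,0.006],[-0.01,0.003,0.01],[-0.01,0.003,0.01]],"rot":[[0,0,0],[0,0,0],[0,0,0],[0,0,0],[0,0,0],[0,0,0],[0,0,0]]}' >/dev/null
python3 st.py
python3 -m creep '{"slide":[[0,0,0.005],[0,0,0.01],[0,0,0.01]],"rot":[[0,0,0],[0,0,0],[0,0,0]]}' >/dev/null
python3 st.py
```

```text
tip u,y,n mm [-0.18, -2.19, -7.61] F u,y,n [-0.6, 0.3, -1.2] rot [-0.0015 -0.0007 -0.001 ] M [-0.15  0.3  -0.05] 18.6
tip u,y,n mm [-0.18, -2.17, -9.6] F u,y,n [-1.3, 0.6, -1.0] rot [-0.0015 -0.0007 -0.001 ] M [-0.02  0.32 -0.06] 18.975
```

In the slot: there's no force at -9.6, where the face pushed back before. I continue down to the floor, which should be near -14.

```bash
python3 -m creep '{"slide":[[0,0,0.005],[0,0,0.01],[0,0,0.015],[0,0,0.02],[0,0,0.02]],"rot":[[0,0,0],[0,0,0],[0,0,0],[0,0,0],[0,0,0]]}' >/dev/null
python3 st.py
python3 -m creep '{"slide":[[0,0,0.005],[0,0,0.01],[0,0,0.01]],"rot":[[0,0,0],[0,0,0],[0,0,0]]}' >/dev/null
python3 st.py
```

```text
tip u,y,n mm [0.07, -2.19, -13.05] F u,y,n [-1.6, -0.4, 2.8] rot [-0.0011 -0.0006 -0.0008] M [-0.1   0.63  0.02] 19.6
tip u,y,n mm [0.12, -2.21, -15.18] F u,y,n [-2.6, -0.2, 5.1] rot [-0.0009 -0.0006 -0.0009] M [-0.17  0.77  0.02] 19.975
```

```bash
python3 -m creep '{"slide":[[0,0,0.005],[0,0,0.01],[0,0,0.014],[0,0,0.014]],"rot":[[0,0,0],[0,0,0],[0,0,0],[0,0,0]]}' >/dev/null
python3 st.py
python3 -m creep '{"slide":[[0,0,0.004],[0,0,0.006],[0,0,0.006]],"rot":[[0,0,0],[0,0,0],[0,0,0]]}' >/dev/null
python3 st.py
```

```text
tip u,y,n mm [0.22, -2.23, -17.79] F u,y,n [-2.5, 0.1, 8.0] rot [-0.0008 -0.0005 -0.0009] M [-0.24  1.05  0.05] 20.475
tip u,y,n mm [0.26, -2.25, -18.8] F u,y,n [-3.7, 0.3, 9.0] rot [-0.0007 -0.0005 -0.0009] M [-0.19  1.17  0.  ] 20.85
```

```bash
python3 -m creep '{"slide":[[0,0,0],[0,0,0],[0,0,0],[0,0,0],[0,0,0]],"rot":[[0,0,0.15],[0,0,0.3],[0,0,0.45],[0,0,0.6],[0,0,0.6]]}' >/dev/null
python3 st.py
python3 -m creep '{"slide":[[0,0,0],[0,0,0],[0,0,0],[0,0,0],[0,0,0]],"rot":[[0,0,0.2],[0,0,0.4],[0,0,0.6],[0,0,0.7],[0,0,0.7]]}' >/dev/null
python3 st.py
```

```text
tip u,y,n mm [1.63, -2.42, -18.27] F u,y,n [-1.1, 0.2, 9.0] rot [ 0.0019 -0.0004 -0.3157] M [-0.19  0.58  0.05] 21.475
tip u,y,n mm [1.32, -2.35, -18.38] F u,y,n [-1.9, -0.8, 9.1] rot [ 0.0012 -0.0007 -0.682 ] M [-0.25  0.66  0.09] 22.1
```

```bash
python3 -m creep '{"slide":[[0,0,0.003],[0,0,0.003],[0,0,0.003],[0,0,0.003],[0,0,0.003]],"rot":[[0,0,0.2],[0,0,0.4],[0,0,0.6],[0,0,0.7],[0,0,0.7]]}' >/dev/null
python3 st.py
python3 -m creep '{"slide":[[0,0,0],[0,0,0],[0,0,0],[0,0,0],[0,0,0]],"rot":[[0,0,0.2],[0,0,0.4],[0,0,0.6],[0,0,0.7],[0,0,0.7]]}' >/dev/null
python3 st.py
python3 - <<'E'
from h import *
r=save("wrist","w10")
psi=.2215;u,y,n=cons(psi);C=np.array([.5949,.1111,.0975])
h=cv2.cvtColor(r["img"],cv2.COLOR_RGB2HSV);wh=cv2.inRange(h,(0,0,130),(180,60,255))
D=C-.0255*u+.0025*y+.0095*n
for th in np.radians(np.arange(-10,110,5)):
    v=np.cos(th)*u-np.sin(th)*y
    print(int(np.degrees(th).round()),[int(wh[tuple(np.int32(proj(r,D+k*v)[0].round()))[::-1]]>0) for k in(.013,.016,.019,.022,.025)],end=" ")
im=cv2.imread("pics/w10.png")[120:240,240:400];cv2.imwrite("pics/w10c.png",cv2.resize(im,None,fx=5,fy=5,interpolation=2))
E
```

```text
tip u,y,n mm [1.14, -2.19, -18.97] F u,y,n [-2.2, 0.2, 8.7] rot [ 6.0000e-04 -1.0000e-03 -1.0485e+00] M [-0.1   0.85  0.06] 22.725
tip u,y,n mm [0.95, -1.95, -19.06] F u,y,n [-2.3, 1.1, 9.2] rot [-2.0000e-04 -1.2000e-03 -1.4149e+00] M [-0.07  0.9   0.16] 23.35
-10 [0, 0, 0, 0, 0] -5 [0, 0, 0, 0, 0] 0 [0, 0, 0, 0, 0] 5 [0, 0, 0, 0, 0] 10 [0, 0, 0, 0, 0] 15 [0, 0, 0, 0, 1] 20 [0, 0, 0, 0, 1] 25 [0, 0, 0, 0, 1] 30 [0, 0, 0, 1, 1] 35 [0, 0, 0, 0, 1] 40 [0, 0, 0, 0, 1] 45 [0, 0, 0, 0, 1] 50 [0, 0, 0, 0, 1] 55 [0, 0, 0, 0, 1] 60 [1, 0, 0, 0, 1] 65 [1, 1, 1, 0, 1] 70 [1, 1, 1, 0, 1] 75 [0, 0, 0, 0, 1] 80 [0, 0, 0, 0, 1] 85 [0, 0, 0, 0, 0] 90 [0, 0, 0, 0, 0] 95 [0, 0, 0, 0, 0] 100 [0, 0, 0, 0, 0] 105 [0, 0, 0, 0, 0]
```

The tab has reached about 69°, lagging the tool by 12°. About 20° more is needed.

```bash
python3 -m creep '{"slide":[[0,0,0],[0,0,0],[0,0,0],[0,0,0],[0,0,0]],"rot":[[0,0,0.2],[0,0,0.4],[0,0,0.6],[0,0,0.68],[0,0,0.68]]}' >/dev/null
python3 st.py
cat > tab.py <<'E'
from h import *
import sys
r=save("wrist",sys.argv[1]);o=float(sys.argv[2])
psi=.2215;u,y,n=cons(psi);C=np.array([.5949,.1111,.0975])
h=cv2.cvtColor(r["img"],cv2.COLOR_RGB2HSV);wh=cv2.inRange(h,(0,0,130),(180,60,255))
D=C-.0255*u+.0025*y+o*n
g=np.array([[wh[tuple(np.int32(proj(r,D+k*(np.cos(t)*u-np.sin(t)*y))[0].round()))[::-1]]>0 for k in(.013,.016,.019)] for t in np.radians(np.arange(-10,120,2))])
print("tab deg",[(np.arange(-10,120,2)[g[:,i]]).tolist() for i in range(3)])
im=cv2.imread(f"pics/{sys.argv[1]}.png")[120:240,240:400];cv2.imwrite(f"pics/{sys.argv[1]}c.png",cv2.resize(im,None,fx=5,fy=5,interpolation=2))
E
python3 tab.py w11 .0095
```

```text
tip u,y,n mm [0.87, -1.73, -19.08] F u,y,n [-1.2, 0.7, 9.2] rot [-8.0000e-04 -1.4000e-03 -1.7708e+00] M [0.04 0.96 0.18] 24.025
tab deg [[84, 86, 88, 90, 92, 94, 96], [84, 86, 88, 90, 92, 94], [84, 86, 88, 90, 92]]
```

```bash
python3 -m creep '{"slide":[[0,0,0],[0,0,-0.01],[0,0,-0.02],[0,0,-0.03],[0,0,-0.05],[0,0,-0.07],[0,0,-0.1],[0,0,-0.2],[0,0,-0.4],[0,0,-0.4],[0,0,-0.4]],"rot":[[0,0,-0.15],[0,0,-0.15],[0,0,-0.15],[0,0,-0.15],[0,0,-0.15],[0,0,-0.15],[0,0,-0.15],[0,0,-0.15],[0,0,-0.15],[0,0,-0.15],[0,0,-0.15]]}' >/dev/null
python3 st.py; python3 tab.py w12 .0136
```

```text
tip u,y,n mm [-0.62, -2.31, 59.11] F u,y,n [-0.2, 0.4, -1.9] rot [-2.3000e-03  1.5000e-03 -1.6923e+00] M [-0.07  0.24 -0.02] 25.45
tab deg [[84, 86, 88, 90, 92, 94, 96], [88, 90, 92, 94, 96], [86, 88, 90]]
```

```bash
python3 - <<'E'
from h import *
print(bot.observe()["joints"].round(3))
def D(yaw):
    y=np.array([np.cos(yaw),np.sin(yaw),0]);z=np.array([0,0,-1.]);return Ro.from_matrix(np.c_[np.cross(y,z),y,z])
p,R=pose();y=R.as_matrix()[:,1];print("tool y yaw",np.degrees(np.arctan2(y[1],y[0])),np.degrees(y[2]))
src=pose();a=np.arctan2(y[1],y[0])
for q,w in[((.43,.02,.53),a+np.radians(10)),((.47,-.16,.53),np.radians(-56)),((.50,-.31,.53),np.radians(-28)),((.507,-.3215,.53),np.radians(0)),((.507,-.3215,.46),np.radians(4))]:
    go(q,D(w),src);src=(np.array(q),D(w))
E
```

```text
[ 0.066 -0.584  1.778  0.066  1.52   1.548]
tool y yaw -83.6168285914943 -2.960660333987456
slide [0.252, 0.244, -0.441] rot [-0.025, -0.827, -0.349]
slide [-0.062, 0.92, 0.0] rot [0.0, 0.0, -0.587]
slide [-0.295, 0.706, 0.0] rot [0.0, 0.0, -0.933]
slide [-0.034, 0.058, 0.0] rot [0.0, 0.0, -0.933]
slide [0.0, 0.0, 0.35] rot [0.0, 0.0, -0.133]
```

View pics/w12.png

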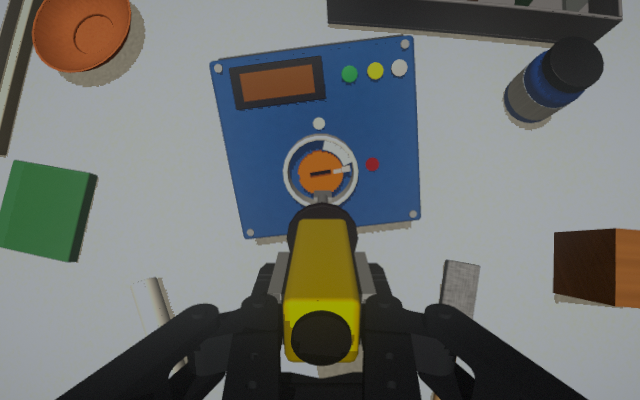

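The tab points at the red mark (372,164) and the driver is clear. Now back to the block.

```bash
python3 -m creep '{"slide":[[0,0,-0.2],[0.1,0.1,-0.44],[0.25,0.24,-0.44],[0.25,0.24,-0.44],[0.25,0.24,-0.44]],"rot":[[0,-0.2,-0.1],[0,-0.5,-0.2],[-0.02,-0.83,-0.35],[-0.02,-0.83,-0.35],[-0.02,-0.83,-0.35]]}'
python3 -m creep '{"slide":[[0,0.3,0],[-0.03,0.6,0],[-0.06,0.9,0],[-0.06,0.92,0]],"rot":[[0,0,-0.2],[0,0,-0.4],[0,0,-0.59],[0,0,-0.59]]}'
python3 -m creep '{"slide":[[-0.1,0.25,0],[-0.2,0.5,0],[-0.3,0.7,0],[-0.3,0.7,0]],"rot":[[0,0,-0.3],[0,0,-0.6],[0,0,-0.9],[0,0,-0.93]]}'
python3 -m creep '{"slide":[[-0.03,0.06,0],[-0.03,0.06,0],[-0.03,0.06,0],[-0.03,0.06,0],[-0.03,0.06,0]],"rot":[[0,0,-0.3],[0,0,-0.6],[0,0,-0.93],[0,0,-0.93],[0,0,-0.93]]}'
python3 - <<'E'
from h import *
y=np.array([np.cos(.07),np.sin(.07),0]);z=np.array([0,0,-1.]);R=Ro.from_matrix(np.c_[np.cross(y,z),y,z])
q=np.array([.507,-.3215,.46]);go(q,R);go([.507,-.3215,.36],R,(q,R))
E
```

```text
clock: 26.12
position: [0.4299, 0.0209, 0.5295]
orientation: [0.99, 0.143, -0.001, -0.002]
wrist_force: [-0.3, -0.3, -1.2]
grip_width: 0.0255
grasp_force: 60.2
clock: 26.62
position: [0.4691, -0.1614, 0.5299]
orientation: [0.956, 0.292, 0.0, -0.001]
wrist_force: [-0.3, 0.7, -1.9]
grip_width: 0.0254
grasp_force: 60.1
clock: 27.12
position: [0.4986, -0.3096, 0.5293]
orientation: [0.857, 0.515, 0.001, -0.002]
wrist_force: [0.3, 0.1, -1.6]
grip_width: 0.0248
grasp_force: 60.3
clock: 27.75
position: [0.5063, -0.3181, 0.5313]
orientation: [0.708, 0.706, 0.001, -0.0]
wrist_force: [-0.0, -0.0, -0.5]
grip_width: 0.0256
grasp_force: 60.3
slide [-0.018, 0.003, 0.357] rot [0.003, -0.004, -0.141]
slide [0.0, 0.0, 0.5] rot [0.0, 0.0, 0.0]
```

```bash
python3 -m creep '{"slide":[[-0.018,0.003,0.1],[-0.018,0.003,0.25],[-0.018,0.003,0.355],[-0.018,0.003,0.355],[-0.018,0.003,0.355]],"rot":[[0,0,-0.14],[0,0,-0.14],[0,0,-0.14],[0,0,-0.14],[0,0,-0.14]]}'
python3 -m creep '{"slide":[[0,0,0.12],[0,0,0.24],[0,0,0.36],[0,0,0.5],[0,0,0.5]],"rot":[[0,0,0],[0,0,0],[0,0,0],[0,0,0],[0,0,0]]}'
python3 -m creep '{"slide":[[0,0,0.06],[0,0,0.12],[0,0,0.17],[0,0,0.21],[0,0,0.23],[0,0,0.23]],"rot":[[0,0,0],[0,0,0],[0,0,0],[0,0,0],[0,0,0],[0,0,0]]}'
```

```text
clock: 28.38
position: [0.507, -0.3226, 0.4609]
orientation: [0.681, 0.732, 0.001, 0.0]
wrist_force: [-0.6, -0.2, -0.3]
grip_width: 0.0251
grasp_force: 60.3
clock: 29.0
position: [0.5071, -0.3226, 0.3582]
orientation: [0.681, 0.732, 0.001, -0.002]
wrist_force: [-0.0, -0.5, -1.1]
grip_width: 0.0255
grasp_force: 60.3
clock: 29.75
position: [0.5072, -0.3226, 0.3131]
orientation: [0.681, 0.732, 0.001, -0.001]
wrist_force: [-0.4, -0.3, -1.4]
grip_width: 0.0255
grasp_force: 60.3
```

```bash
python3 -m creep '{"slide":[[0,0,0.004],[0,0,0.007],[0,0,0.007]],"rot":[[0,0,0],[0,0,0],[0,0,0]]}'
python3 -m creep '{"slide":[[0,0,0.003],[0,0,0.003]],"rot":[[0,0,0],[0,0,0]]}'
```

```text
clock: 30.12
position: [0.5072, -0.3226, 0.3122]
orientation: [0.681, 0.732, 0.001, -0.001]
wrist_force: [0.2, 0.5, 0.3]
grip_width: 0.025
grasp_force: 60.3
clock: 30.38
position: [0.5072, -0.3226, 0.3119]
orientation: [0.681, 0.732, 0.001, -0.0]
wrist_force: [-0.0, -0.0, 1.3]
grip_width: 0.0252
grasp_force: 60.7
```

Seated: the force is rising at 0.3119, the same height as when I gripped it. I release, wait and withdraw.

```bash
python3 -m creep '{"slide":[[0,0,0],[0,0,0],[0,0,0],[0,0,0],[0,0,0]],"rot":[[0,0,0],[0,0,0],[0,0,0],[0,0,0],[0,0,0]]}' 0.3
python3 -m creep '{"slide":[[0,0,-0.1],[0,0,-0.3],[0,0,-0.6],[0,0,-0.7],[0,0,-0.7],[0,0,-0.7]],"rot":[[0,0,0],[0,0,0],[0,0,0],[0,0,0],[0,0,0],[0,0,0]]}'
python3 -m creep '{"slide":[[-0.25,0,0],[-0.4,0,0],[-0.4,0,0],[-0.4,0,0],[-0.4,0,0]],"rot":[[0,0,0],[0,0,0],[0,0,0],[0,0,0],[0,0,0]]}'
python3 - <<'E'
from h import *
a=load("w2");r=save("wrist","w13")
h=cv2.cvtColor(r["img"],cv2.COLOR_RGB2HSV)
for n,lo,hi in(("yellow",(22,120,60),(35,255,255)),("red",(0,180,60),(4,255,255))):
    m=cv2.inRange(h,lo,hi);m[260:]=0;k,l,st,ce=cv2.connectedComponentsWithStats(m);i=1+st[1:,4].argmax();print(n,st[i],ce[i])
print("expected",proj(r,[.507,-.320,.186]))
for c in("top","scene"):
    b=load(c+"1");q=save(c,c+"2");d=np.abs(q["img"].astype(int)-b["img"]).max(2)>40
    k,l,st,ce=cv2.connectedComponentsWithStats(np.uint8(d));print(c,[(s.tolist()) for s in st[1:] if s[4]>25])
cv2.imwrite("pics/fin.png",cv2.imread("pics/w13.png")[:260])
E
```

```text
clock: 31.0
position: [0.5072, -0.3226, 0.3114]
orientation: [0.681, 0.732, 0.001, -0.001]
wrist_force: [-0.7, 0.3, 0.0]
grip_width: 0.0597
grasp_force: 0.0
clock: 31.75
position: [0.5071, -0.323, 0.4504]
orientation: [0.681, 0.732, 0.001, -0.001]
wrist_force: [0.0, 0.6, -1.1]
grip_width: 0.0596
grasp_force: 0.0
clock: 32.38
position: [0.513, -0.4018, 0.4512]
orientation: [0.681, 0.733, 0.001, -0.001]
wrist_force: [0.1, 0.5, 0.3]
grip_width: 0.0598
grasp_force: 0.0
yellow [302  70  39  41 796] [320.95854271  89.82914573]Traceback (most recent call last):
  File "<stdin>", line 5, in <module>
ValueError: attempt to get argmax of an empty sequence
```

```bash
python3 - <<'E'
from h import *
r=load("w13");print("expected",proj(r,[.507,-.320,.186]))
for c in("top","scene"):
    b=load(c+"1");q=save(c,c+"2");d=np.abs(q["img"].astype(int)-b["img"]).max(2)>40
    k,l,st,ce=cv2.connectedComponentsWithStats(np.uint8(d));print(c,[(s.tolist()) for s in st[1:] if s[4]>20])
E
python3 tab.py w14 .0136 >/dev/null; python3 -c "
from h import *
print(bot.observe()['wrist_force'],bot.finish_job())"
```

```text
expected [[323.69169094  89.55575311]]
top [[166, 96, 408, 304, 16888], [570, 100, 13, 16, 96], [559, 114, 9, 10, 45], [577, 118, 63, 71, 2132], [494, 167, 21, 25, 270], [530, 174, 12, 8, 59], [633, 183, 7, 11, 49], [571, 205, 10, 15, 69], [544, 224, 40, 38, 468], [426, 279, 34, 28, 413], [517, 285, 23, 26, 343], [458, 341, 12, 15, 25], [29, 347, 138, 53, 3126]]
scene [[81, 0, 181, 49, 3786], [343, 0, 14, 3, 34], [306, 0, 60, 21, 381], [496, 0, 38, 24, 159], [152, 5, 13, 18, 38], [295, 4, 14, 14, 78], [490, 13, 6, 13, 26], [200, 23, 302, 170, 9127], [280, 26, 9, 18, 85], [277, 40, 14, 30, 210], [291, 42, 32, 10, 140], [125, 48, 70, 128, 4066], [123, 50, 24, 6, 80], [313, 52, 11, 13, 27], [302, 72, 14, 8, 44], [174, 192, 49, 55, 1299]]
the job is handed in; nothing more can be done
[ 0.22046697 -0.34392456 -0.45770235] None
```

The selector was turned to the red mark, the yellow screwdriver went back into its hole in the block, and the job is handed in; `finish_job()` returned no verdict. Wrist-camera checks put the selector's tab at about 90° and the yellow handle within about 3 pixels of where it started; I did not measure directly that the selector sprang out or that the red screwdriver and the other items stayed put.

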